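Send the loaded die tray home under the hand press

TASK

The tray of the little hand press is loaded but still locked out. Working only with your fingertips, gripping, forcing and lifting nothing, swing the cam's lever right over so that the cam's low point faces the tray, push the tray forward until it is fully home under the press with the die still lying on it, then swing the lever back again to lock the tray in. Leave everything else on the bench where it is, and come away clear at the end.

Things in the scene. Friction and masses are not known exactly. Their poses are not given: they have to be found in the camera images.
- press: Grey bench hand press, fixed. Its x axis is the tray's feed direction (loading end towards column), y to the left of it, z up. Origin on the bench top under the push plate's middle when the tray is fully out. Base plate x -25 to 495, y -85 to 170, top 20 mm high. Over x < 235 nothing stands but the tray and the cam with its lever.
- platen (a point): Centre of the underside of the press's platen, 106 mm above the bench; platen 130 x 125 mm (x 235 to 365, y +-63 in the press's frame). Ram and overarm above it reach 350 mm; the column stands at x 403 to 481; the press's own hand lever slopes up at its right side, to 525 mm. All of it fixed.
- tray (a joint): Travel of the tray (follower slide) along the press's +x, m: 0 fully out, 0.109 fully home on its rear stop; starts at 0 to 0.012. About 4 N of friction; stays where it is left. Aluminium plate 270 x 130 mm, top 44 mm above the bench. A round-ended steel follower bar, 27 x 12 mm, 33 to 45 mm high, on its left side (x 6 to 33, y 94 mm when fully out) is what the cam blocks.
- push_plate (a point): Centre of the outer face of the tray's upright push plate at the loading end: 90 mm wide (press y), 5 mm thick, 42 to 92 mm above the bench, this point at 67 mm. Pushed along the press's +x on this outer face only; travels with the tray.
- tray_bed (a point): On the tray, centre of the board blank on the white cutting pad, 57 mm above the bench; travels with the tray. Pad 162 x 118 mm, 54 mm high.
- cam (a joint): Angle of the eccentric cam, rad, growing clockwise from above. 0: high point to the tray, lever along the press's -x (locks the tray out, or in once it is home). 3.14: low point to the tray, lever along +x. Stops at -0.10 and 3.25; starts at 0 to 0.45. The lever goes round by the press's +y side. Stiff (0.35 N m, 5 N at the lever), stays where left. The tray passes above about 2.4.
- cam_pivot (a point): On the cam's vertical pivot axis, 70 mm above the bench, at x 85, y 121 mm in the press's frame. Cam: steel disc of 60 mm diameter, set 14 mm off the pivot, 30 to 48 mm above the bench. Over it the lever: straight black bar 12 mm wide, 62 to 78 mm above the bench, out to the knob. From above the lever points at the angle (3.14 - cam value) in the press's frame.
- lever_knob (a point): Middle of the round black knob at the lever's end: 26 mm diameter, 58 to 84 mm above the bench, 100 mm from the pivot. Turns with the cam; bar and knob can be pushed from either side.
- die_mid (a point): Centre of the loose steel strap-end cutting die that rides on the tray: open band 90 x 38 mm, 28 mm tall, its underside on the board blank 57 mm above the bench.
- spare_die: Bystander: loose eight-sided steel band die, 68 mm across, 28 mm tall; origin at the centre of its underside.
- hammer: Bystander: hammer with wooden handle, 260 mm long, 26 mm high, lying; origin at the middle of its underside.
- steel_rule: Bystander: steel rule 300 x 30 x 4 mm; origin at the centre of its underside.
- knife: Bystander: yellow-handled cutter, 137 mm long, 14 mm high; origin near the middle of its underside.
- thread: Bystander: standing spool of grey thread, 44 mm diameter, 58 mm tall; origin at the centre of its underside.
- rivet_jar: Bystander: glass jar with a steel cap, 52 mm diameter, 75 mm tall; origin at the centre of its underside.
- awl: Bystander: awl with a wooden handle, 120 mm long, 28 mm high, lying; origin at the middle of its underside.
Things that resemble listed ones, but are neither listed nor needed, are in the scene too. Leave any green look-alike of the part that bears die_mid alone.

How it is judged (in metres and radians):
On the way, in this order (a step that is already met when the one before it is completed fails the run):
1. the cam is turned to its low point (value above 2.75) while the tray is still out (value of joint cam above 2.75 rad and value of joint tray below 0.03 m), for 0.2 s.
2. with the cam low, the tray is pushed fully home (above 0.104) (value of joint tray above 0.104 m and value of joint cam above 2.3 rad), for 0.2 s.
3. the lever is swung back: cam value below 0.35, tray still home (value of joint cam below 0.35 rad and value of joint tray above 0.103 m), for 0.2 s.
At the end, for the whole second after the job is handed in: Tray home within 6 mm of its stop, cam back at its high point (value below 0.35 rad), both at rest; the die still lying flat on the tray's board within 50 mm of its centre; every bystander within 20 mm of where it stood (all of step 3 and velocity of joint cam between -0.05 and 0.05 rad/s and velocity of joint tray between -0.01 and 0.01 m/s and horizontal distance between die_mid and tray_bed below 0.05 m and height (world z) of die_mid between 0.065 and 0.077 m and distance of each of spare_die, hammer, steel_rule, knife, thread, rivet_jar, awl from where it was at the start of the episode below 0.02 m); the robot touches nothing.
It fails at once if the die is lifted off the tray or tipped (height (world z) of die_mid above 0.085 m or angle between die_mid's own z axis and vertical above 0.3 rad).
It fails at once if the lever is gripped or forced (over 42 N between the fingers and the cam or its lever) (contact force between the fingers and cam above 42 N).
It fails at once if the tray is gripped or hooked by the inner face of its push plate (contact force between the fingers and tray_c4 above 5 N).
It fails at once if the tray is forced (over 60 N between the fingers and it) (contact force between the fingers and tray above 60 N).
It fails at once if a bystander is lifted or moved more than 20 mm (distance of any of spare_die, hammer, steel_rule, knife, thread, rivet_jar, awl from where it was at the start of the episode above 0.02 m).
It also fails if it takes over 58 s, if anything falls off the work surface, if the arm or the gripper's body presses on something with over 40 N, if the wrist force passes 120 N, or if a joint passes its speed limit or range.

ROBOT

A 6-joint arm with a two-finger parallel gripper is mounted at the origin on the work surface. World frame = base frame: x ahead of the robot, y to its left, z up, the work surface at z = 0. Lengths are in m, angles in degrees, forces in N, time in s.
With the tool pointing down it reaches from about 0.325 to 0.925 m from the base axis. Payload 3.1 kg.
Tool frame: the origin (TCP) lies on the centre line of the jaws, within the pads' length; the fingertips stand arm.finger_overhang ahead of it and the grasp point (between the pads) is the TCP (arm.finger_overhang is the distance from the TCP to the fingertips, in m); z points along the fingers, y is the line along which they close (so a half turn about z gives the same grasp; the last joint's range is limited). The gripper opens to 85 mm and grips with 20 to 120 N. Pads are 22 mm wide; open, the fingers measure 114 mm over their backs; the gripper's body (76 mm by 85 mm) begins 54 mm behind the grasp point. The pads swing forward as they close: fully open they stand 13 mm farther back than shut.
Start: joints at [-77.418, 12.427, 92.441, -0, 75.132, -6.429], TCP at [0.204, -0.591, 0.25] pointing down, gripper open.
Joint ranges: [-157.48, 157.48], [-44.54, 120.13], [17.64, 146.25], [-64.5, 244.5], [7.68, 150.69], [-147.95, 147.95]. Speed limits (degrees/s): [159.86, 159.86, 180, 180, 180, 180].

INTERFACE

Orientations are given as a 3x3 rotation matrix whose columns are the frame's x, y, z axes.
In Python, from rig import arm gives the robot as it stands.
- The arm moves only by the tool move_arm, never from a script. Its argument "rows" is a list of rows, each an object with "slide": the shift along the tool's x, y, z each as a share of 20 cm, from -1 to 1, a list of three; "turn": the turn about the tool's z as a share of 1.5 rad, from -1 to 1; "hand": the closure in counts, from 0 (fully open) to 255 (shut). In form: [{"slide": [tx, ty, tz], "turn": turn, "hand": hand}, ...]. A call has 1 to 8 rows; each row is the pose to reach, as a shift and turn from the pose commanded when the call began, along the tool's axes at that moment; what a row does not reach only later rows make up. A row lasts 1/8 s, in which the tool goes at most 62.5 mm and 10.7 degrees, less where a joint would pass 70% of its speed; a pose out of reach is approached as far as the arm can. A call with a number of a shift or a turn outside -1 to 1 is refused whole. A call with a gripper value outside its range is refused whole. The fingers move at their own pace and stop on an object; "squeeze" is the grip in N (left out, the last holds). Time passes only in rows, so rows that repeat a pose let the fingers close. It gives the time, the measured TCP pose, the force, the opening and the grip force at its end, in the units of the state.
- arm.get_obs(): the state, without advancing time (a new reading comes with each control period).
- arm.capture(name): name is "side" or "top" or "wrist"; returns the picture (384x512x3 uint8, red, green, blue); there is no depth.
- arm.get_calibration(name): a dict with "fx", "fy", "cx", "cy" (pixels), "extrinsics" (4x4, takes a point from world to camera coordinates); the wrist camera has in their place "mount" (4x4, takes a point from camera to tool coordinates, whose origin is the TCP and whose axes are the flange's). Camera axes: x right, y up, looking along -z (the intrinsics and any distortion apply to the point x, -y, -z); pixel columns grow to the right and rows downward; lengths in m; the calibration is good to about 2 mm. A picture is of the moment at which its call begins: read the wrist's pose just before it. get_calibration takes no time and is no camera call.
- arm.hand_in(): hands the job in; it is judged then, once.
Trained networks look in the newest picture that a camera, given by its name, has taken for a name from the list of things; names that differ only in an ending like _2 or _b are one class to them, and where a whole thing is asked for, a point or a joint stands for the part that bears it (a point fixed in the world has none). Each returns a list of dicts, best first, with "confidence" (0 to 1); they miss things now and then, are a little off and sometimes report something else, mostly with a low value. They report only what shows in the picture. A call takes as long as a camera call. They do not tell look-alikes from the thing itself.
- arm.regions_of(camera, name): "region" (384x512 bool, what is visible of it) and "centre" ([column, row] in pixels, amid what is visible of it).
- arm.landmark_of(camera, name): "centre" ([column, row] in pixels: a listed point, or the origin of a listed thing).
The state is a dict: "t": time; "joint_positions": joint angles; "qvel": joint speeds; "effort": joint torques, N m; "ee_pos": TCP position; "tool_rot": TCP orientation; "wrist_force": force on the tool from outside, world axes, zero at the start; "torque": the same for the moment, N m; "opening": finger opening in m; "gripper_force": force on a finger pad.
Only numpy, scipy, OpenCV 4.12 (cv2) and the standard library are available. Lean on these libraries where they do the work, as an engineer would, in place of code of your own. Each camera call takes 0.05 s, during which the arm holds its last target. There are 200 camera calls.

## Working session

There is one attempt and no reset: what is moved stays moved. The work goes in short steps, Python scripts to look and compute and a tool call to move; the robot and the scene stay as the last step left them, time stands still between calls to the robot, and variables do not carry over. Pictures are saved under pics/ and viewed, at most 10 in all, crops included, and the job is handed in when it is done.

Besides the shell and the picture viewer there is one more tool, called as a command line: name --argument value ..., lists and objects as JSON in quotes. move_arm: Moves the arm, as the interface text tells. Its arguments: {"type":"object","properties":{"rows":{"type":"array"},"squeeze":{"type":"number"}},"required":["rows"]}

```bash
mkdir -p pics; cat > h.py <<'E'
import numpy as np, cv2
from rig import arm
def ray(cam,px):
    c=arm.get_calibration(cam); E=np.array(c["extrinsics"]); R=E[:3,:3]; t=E[:3,3]
    d=np.array([(px[0]-c["cx"])/c["fx"],-(px[1]-c["cy"])/c["fy"],-1.])
    return -R.T@t, R.T@d
def at(cam,px,z):
    o,d=ray(cam,px); return o+d*(z-o[2])/d[2]
def save(cam,name):
    im=arm.capture(cam); cv2.imwrite(f"pics/{name}.png",im[:,:,::-1]); return im
E
python3 - <<'E'
from h import *
o=arm.get_obs(); print(o["ee_pos"],o["tool_rot"],o["opening"],arm.finger_overhang)
ims=[save(c,c+"0") for c in("top","side")]
print({k:v for k,v in arm.get_calibration("top").items()})
Z=dict(platen=.106,push_plate=.067,tray_bed=.057,cam_pivot=.07,lever_knob=.071,die_mid=.071,spare_die=0,hammer=0,steel_rule=0,knife=0,thread=0,rivet_jar=0,awl=0,press=0)
for n,z in Z.items():
  for c in("top","side"):
    for r in arm.landmark_of(c,n)[:3]:
        print(n,c,np.round(r["centre"]),round(r["confidence"],2),np.round(at(c,r["centre"],z),3))
E
```

```text
[ 0.2034473  -0.59012978  0.24893168] [[ 9.45473463e-01  3.25698744e-01 -5.08057600e-04]
 [ 3.25699002e-01 -9.45470471e-01  2.39745856e-03]
 [ 3.00495785e-04 -2.43220730e-03 -9.99996997e-01]] 0.08574100949924589 0.019
{'fx': 437.42350294264696, 'fy': 437.42350294264696, 'cx': 261.02690620176895, 'cy': 188.6591277443106, 'extrinsics': array([[-0.04602619, -0.99893407,  0.00350924, -0.03396074],
       [ 0.97445768, -0.0441249 ,  0.2201936 , -0.58289661],
       [-0.21980405,  0.01355428,  0.97544988, -1.78054853],
       [ 0.        ,  0.        ,  0.        ,  1.        ]])}
platen top [219. 153.] 0.71 [0.735 0.11  0.106]
platen side [308. 148.] 0.71 [0.739 0.134 0.106]
platen side [241. 119.] 0.66 [0.5   0.329 0.106]
push_plate top [286. 164.] 0.95 [ 0.684 -0.173  0.067]
push_plate top [219. 152.] 0.34 [0.749 0.113 0.067]
push_plate side [302. 222.] 0.98 [ 0.688 -0.178  0.067]
tray_bed top [244. 156.] 0.76 [0.73  0.006 0.057]
tray_bed side [301. 181.] 0.72 [0.708 0.017 0.057]
tray_bed side [304. 271.] 0.26 [ 0.675 -0.343  0.057]
cam_pivot top [266. 186.] 0.56 [ 0.589 -0.081  0.07 ]

[... 827 characters left out ...]
.   ]
steel_rule top [350. 220.] 0.41 [ 0.439 -0.437  0.   ]
steel_rule side [238. 121.] 0.58 [0.48  0.492 0.   ]
knife top [288. 163.] 0.51 [ 0.705 -0.188  0.   ]
knife side [278. 322.] 0.7 [ 0.604 -0.449 -0.   ]
thread top [202. 213.] 0.38 [0.501 0.199 0.   ]
thread side [239. 163.] 0.47 [0.494 0.19  0.   ]
rivet_jar top [128. 222.] 0.75 [0.474 0.518 0.   ]
awl top [240. 157.] 0.61 [0.746 0.026 0.   ]
awl top [345. 219.] 0.47 [ 0.445 -0.418  0.   ]
awl side [219. 312.] 0.67 [ 0.458 -0.42   0.   ]
awl side [301. 184.] 0.38 [0.716 0.069 0.   ]
press top [287. 168.] 0.69 [ 0.686 -0.18   0.   ]
press top [264. 188.] 0.33 [ 0.6   -0.073  0.   ]
press side [300. 238.] 0.77 [ 0.686 -0.183  0.   ]
```

View pics/top0.png

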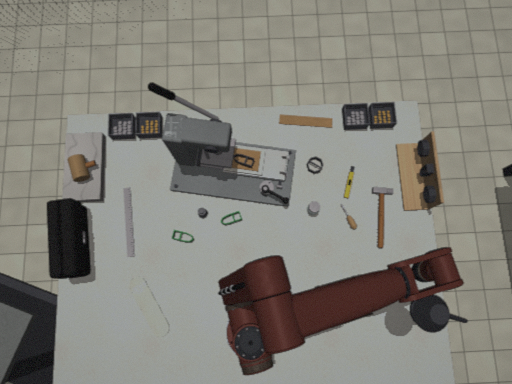

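View pics/side0.png

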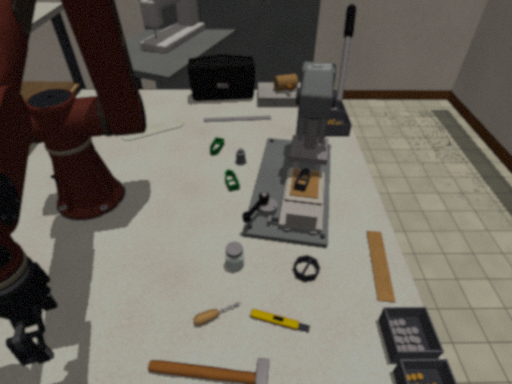

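Press lies with its feed direction along about world +y (yaw ≈ 80.5°). Its push plate is at (286,164) in the top view, pivot at (266,187), knob at (287,200) and the tray die at (244,158). The two green look-alikes are at (183,236) and (232,217). First I move towards the press, turning the tool to line up with the press axes.

move_arm --rows '[{"slide": [0.3, -0.2, -0.3], "turn": 0.12, "hand": 255}, {"slide": [0.55, -0.35, -0.5], "turn": 0.24, "hand": 255}, {"slide": [0.8, -0.5, -0.5], "turn": 0.332, "hand": 255}, {"slide": [1, -0.65, -0.5], "turn": 0.332, "hand": 255}, {"slide": [1, -0.65, -0.5], "turn": 0.332, "hand": 255}, {"slide": [1, -0.65, -0.5], "turn": 0.332, "hand": 255}]' --squeeze 20

```text
t: 2.25
ee_pos: [0.3508, -0.4024, 0.3506]
tool_rot: [[0.987, -0.163, -0.0], [-0.163, -0.987, -0.001], [0.0, 0.001, -1.0]]
wrist_force: [-0.3, -0.6, -0.0]
opening: -0.0
gripper_force: 0.0
```

move_arm --rows '[{"slide": [0.17, -0.25, 0], "turn": 0, "hand": 255}, {"slide": [0.34, -0.5, 0], "turn": 0, "hand": 255}, {"slide": [0.5, -0.75, 0], "turn": 0, "hand": 255}, {"slide": [0.6, -1, 0], "turn": 0, "hand": 255}, {"slide": [0.6, -1, 0], "turn": 0, "hand": 255}, {"slide": [0.6, -1, 0], "turn": 0, "hand": 255}]'

```text
t: 3.0
ee_pos: [0.5013, -0.227, 0.3496]
tool_rot: [[0.986, -0.167, -0.001], [-0.167, -0.986, -0.001], [-0.001, 0.001, -1.0]]
wrist_force: [0.6, -0.9, -0.4]
opening: 0.0001
gripper_force: 0.0
```

```bash
cat >> h.py <<'E'
def wray(px):
    o=arm.get_obs(); c=arm.get_calibration("wrist"); M=np.array(c["mount"]); R=np.array(o["tool_rot"])
    d=np.array([(px[0]-c["cx"])/c["fx"],-(px[1]-c["cy"])/c["fy"],-1.])
    return np.array(o["ee_pos"])+R@M[:3,3], R@M[:3,:3]@d
def wat(px,z):
    o,d=wray(px); return o+d*(z-o[2])/d[2]
E
python3 - <<'E'
from h import *
print(arm.get_obs()["ee_pos"],np.array(arm.get_calibration("wrist")["mount"]).round(3))
save("wrist","w1")
for n,z in dict(push_plate=.067,tray_bed=.057,cam_pivot=.07,lever_knob=.071,die_mid=.071,platen=.106,rivet_jar=0).items():
    for r in arm.landmark_of("wrist",n)[:2]: print(n,np.round(r["centre"]),round(r["confidence"],2),np.round(wat(r["centre"],z),3))
E
```

```text
[ 0.50126728 -0.22702849  0.34964711] [[-0.001  0.958  0.287  0.073]
 [ 1.     0.001 -0.    -0.   ]
 [-0.001  0.287 -0.958 -0.123]
 [ 0.     0.     0.     1.   ]]
push_plate [187.  10.] 0.68 [ 0.685 -0.173  0.067]
push_plate [292.   3.] 0.22 [ 0.672 -0.295  0.067]
tray_bed [40. 12.] 0.79 [0.716 0.004 0.057]
tray_bed [30. 15.] 0.56 [0.715 0.016 0.057]
cam_pivot [134. 117.] 0.61 [ 0.578 -0.078  0.07 ]
lever_knob [211. 147.] 0.9 [ 0.524 -0.167  0.071]
die_mid [32. 14.] 0.82 [0.711 0.006 0.071]
die_mid [ 74. 202.] 0.66 [0.481 0.037 0.071]
rivet_jar [299. 145.] 0.97 [ 0.496 -0.287  0.   ]
```

View pics/w1.png

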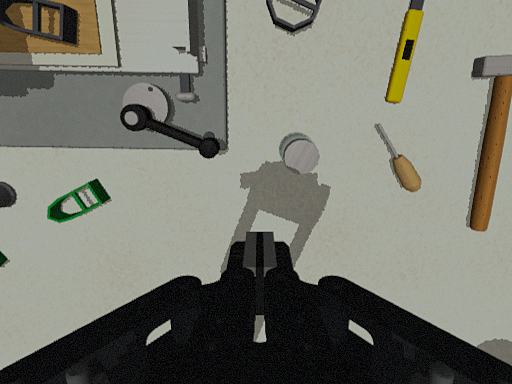

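Wrist view: pivot at (132,117), lever knob at (208,147), rivet jar at (299,150) and push plate at about (187,10); image axes match the press axes within about 1°. That gives a press origin of about (0.684,−0.183), yaw 80° and cam ≈ 0.39. The die on the tray is the dark one at (40,15); the green one at (80,200) is a look-alike to leave alone. Next I go above the spot between lever and tray, and plan the arc.

move_arm --rows '[{"slide": [0.1, -0.2, 0.1], "turn": 0, "hand": 255}, {"slide": [0.26, -0.4, 0.3], "turn": 0, "hand": 255}, {"slide": [0.26, -0.4, 0.6], "turn": 0, "hand": 255}, {"slide": [0.26, -0.4, 0.9], "turn": 0, "hand": 255}, {"slide": [0.26, -0.4, 1], "turn": 0, "hand": 255}, {"slide": [0.26, -0.4, 1], "turn": 0, "hand": 255}]'

```text
t: 4.15
ee_pos: [0.5657, -0.1552, 0.1495]
tool_rot: [[0.986, -0.166, -0.002], [-0.166, -0.986, 0.001], [-0.002, -0.001, -1.0]]
wrist_force: [0.2, 0.7, -0.5]
opening: 0.0003
gripper_force: 0.0
```

```bash
cat >> h.py <<'E'
YAW=np.radians(80); P=np.array([.581,-.078])   # pivot
ex=np.array([np.cos(YAW),np.sin(YAW)]); ey=np.array([-ex[1],ex[0]])
ORG=P-.085*ex-.121*ey
def loc(p): d=np.array(p[:2])-ORG; return np.array([d@ex,d@ey])
def wp(cam,r=.066,side=1,extra=0):   # finger centre (world) touching lever at cam angle; side 1 pushes cam up
    th=np.pi-cam; t=np.array([np.sin(th),-np.cos(th)]); n=np.array([np.cos(th),np.sin(th)])
    h=.0145*abs(t[0])+.011*abs(t[1])
    l=np.array([.085,.121])+r*n-side*(.006+h+extra)*t
    return ORG+l[0]*ex+l[1]*ey
def shares(targets,base=None):  # world targets (x,y,z) -> tool shares
    o=arm.get_obs(); R=np.array(o["tool_rot"]); b=np.array(o["ee_pos"]) if base is None else base
    return [((R.T@(np.array(t)-b))/.2).round(3).tolist() for t in targets]
E
python3 - <<'E'
from h import *
o=arm.get_obs();print(o["ee_pos"],loc(o["ee_pos"]),loc(wp(.25)))
save("wrist","w2")
for n,z in dict(push_plate=.067,cam_pivot=.07,lever_knob=.071).items():
    for r in arm.landmark_of("wrist",n)[:2]: 
        p=wat(r["centre"],z);print(n,np.round(r["centre"]),round(r["confidence"],2),p.round(3),loc(p).round(3))
z=.071
w=wp(.39,extra=.01); print(shares([(*w,.15),(*w,z)]))
E
```

```text
[ 0.56566008 -0.15517746  0.14946461] [0.00633129 0.12270514] [0.01604299 0.11771265]
push_plate [262.  17.] 0.72 [ 0.687 -0.178  0.067] [ 0.005 -0.001]
cam_pivot [152. 208.] 0.9 [ 0.581 -0.08   0.07 ] [0.083 0.121]
lever_knob [287. 259.] 0.59 [ 0.524 -0.17   0.071] [-0.015  0.161]
[[0.014, -0.031, 0.02], [0.012, -0.031, 0.415]]
```

View pics/w2.png

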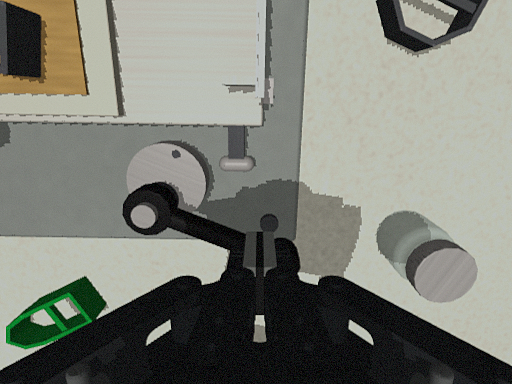

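Wrist view: pivot hub at (150,210), lever running down-right to the knob under the fingers (about (287,259)) and follower bar at (237,163). The fingers stand on the tray side of the lever with about 15 mm clear, so I descend.

move_arm --rows '[{"slide": [0.02, -0.02, 0.15], "turn": 0, "hand": 255}, {"slide": [0.02, -0.02, 0.3], "turn": 0, "hand": 255}, {"slide": [0.02, -0.02, 0.4], "turn": 0, "hand": 255}, {"slide": [0.02, -0.02, 0.4], "turn": 0, "hand": 255}]'

```text
t: 4.85
ee_pos: [0.5702, -0.1517, 0.0696]
tool_rot: [[0.986, -0.166, -0.002], [-0.166, -0.986, 0.001], [-0.002, -0.0, -1.0]]
wrist_force: [-0.2, 0.2, 0.4]
opening: -0.0001
gripper_force: 0.0
```

```bash
python3 - <<'E'
from h import *
o=arm.get_obs();print(np.array(o["ee_pos"]).round(4),loc(o["ee_pos"]),o["wrist_force"])
base=np.array(o["ee_pos"])
cams=np.linspace(.3,3.08,26)
for i in range(0,26,8):
    T=[(*wp(c),.071) for c in cams[i:i+8]]
    print(cams[i:i+8].round(2)); print([s[:2] for s in shares(T,base)]); base=np.array(T[-1])
E
```

```text
[ 0.5702 -0.1517  0.0696] [0.01053993 0.1187931 ] [-0.24440423  0.18776893  0.38920282]
[0.3  0.41 0.52 0.63 0.74 0.86 0.97 1.08]
[[-0.009, -0.026], [-0.042, -0.026], [-0.077, -0.03], [-0.112, -0.038], [-0.146, -0.05], [-0.181, -0.066], [-0.213, -0.087], [-0.244, -0.113]]
[1.19 1.3  1.41 1.52 1.63 1.75 1.86 1.97]
[[-0.028, -0.03], [-0.053, -0.064], [-0.073, -0.101], [-0.089, -0.142], [-0.1, -0.178], [-0.108, -0.211], [-0.113, -0.245], [-0.114, -0.281]]
[2.08 2.19 2.3  2.41 2.52 2.64 2.75 2.86]
[[0.004, -0.037], [0.012, -0.074], [0.025, -0.111], [0.042, -0.148], [0.065, -0.182], [0.093, -0.214], [0.125, -0.243], [0.161, -0.268]]
[2.97 3.08]
[[0.04, -0.02], [0.082, -0.035]]
```

move_arm --rows '[{"slide": [-0.01, -0.025, 0], "turn": 0, "hand": 255}, {"slide": [-0.042, -0.026, 0], "turn": 0, "hand": 255}, {"slide": [-0.077, -0.03, 0], "turn": 0, "hand": 255}, {"slide": [-0.112, -0.038, 0], "turn": 0, "hand": 255}, {"slide": [-0.146, -0.05, 0], "turn": 0, "hand": 255}, {"slide": [-0.181, -0.066, 0], "turn": 0, "hand": 255}, {"slide": [-0.213, -0.087, 0], "turn": 0, "hand": 255}, {"slide": [-0.244, -0.113, 0], "turn": 0, "hand": 255}]'

```text
t: 5.85
ee_pos: [0.5308, -0.1234, 0.0729]
tool_rot: [[0.986, -0.166, 0.012], [-0.166, -0.986, -0.005], [0.012, 0.003, -1.0]]
wrist_force: [6.9, -2.7, -0.1]
opening: 0.0001
gripper_force: 3.0
```

move_arm --rows '[{"slide": [-0.028, -0.03, 0], "turn": 0, "hand": 255}, {"slide": [-0.053, -0.064, 0], "turn": 0, "hand": 255}, {"slide": [-0.073, -0.101, 0], "turn": 0, "hand": 255}, {"slide": [-0.089, -0.142, 0], "turn": 0, "hand": 255}, {"slide": [-0.1, -0.178, 0], "turn": 0, "hand": 255}, {"slide": [-0.108, -0.211, 0], "turn": 0, "hand": 255}, {"slide": [-0.113, -0.245, 0], "turn": 0, "hand": 255}, {"slide": [-0.114, -0.281, 0], "turn": 0, "hand": 255}]'

```text
t: 6.85
ee_pos: [0.5148, -0.0648, 0.0718]
tool_rot: [[0.986, -0.165, 0.004], [-0.165, -0.986, -0.005], [0.005, 0.005, -1.0]]
wrist_force: [1.3, -8.2, 0.4]
opening: -0.0003
gripper_force: 2.9
```

```bash
python3 - <<'E'
from h import *
o=arm.get_obs();print(np.array(o["ee_pos"]).round(4),loc(o["ee_pos"]),loc(wp(1.97)),o["wrist_force"])
save("wrist","w3")
for n,z in dict(push_plate=.067,cam_pivot=.07,lever_knob=.071).items():
    for r in arm.landmark_of("wrist",n)[:2]: 
        p=wat(r["centre"],z);print(n,np.round(r["centre"]),round(r["confidence"],2),p.round(3),loc(p).round(3))
E
```

```text
[ 0.5148 -0.0648  0.0718] [0.08646536 0.18843652] [0.08887622 0.1909972 ] [ 1.34590563 -8.15645754  0.42251273]
cam_pivot [270. 124.] 0.83 [ 0.576 -0.078  0.07 ] [0.084 0.126]
```

View pics/w3.png

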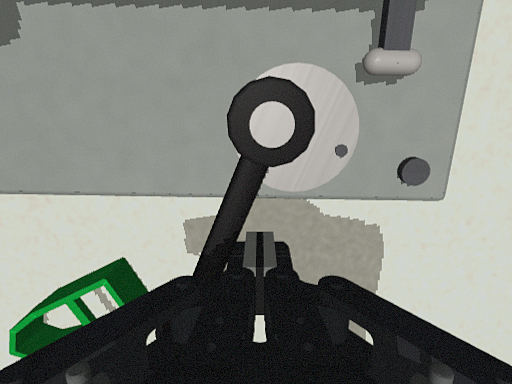

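Lever at mid-swing: hub at (271,123), bar running down-left with the fingers pushing it from the right, force about 8 N. I carry on to the low point.

move_arm --rows '[{"slide": [0.004, -0.037, 0], "turn": 0, "hand": 255}, {"slide": [0.012, -0.074, 0], "turn": 0, "hand": 255}, {"slide": [0.025, -0.111, 0], "turn": 0, "hand": 255}, {"slide": [0.042, -0.148, 0], "turn": 0, "hand": 255}, {"slide": [0.065, -0.182, 0], "turn": 0, "hand": 255}, {"slide": [0.093, -0.214, 0], "turn": 0, "hand": 255}, {"slide": [0.125, -0.243, 0], "turn": 0, "hand": 255}, {"slide": [0.161, -0.268, 0], "turn": 0, "hand": 255}]'

```text
t: 8.05
ee_pos: [0.5506, -0.0152, 0.0688]
tool_rot: [[0.986, -0.165, -0.008], [-0.165, -0.986, -0.001], [-0.008, 0.002, -1.0]]
wrist_force: [-5.1, -4.4, -0.5]
opening: -0.0002
gripper_force: 2.5
```

move_arm --rows '[{"slide": [0.04, -0.02, 0], "turn": 0, "hand": 255}, {"slide": [0.085, -0.035, 0], "turn": 0, "hand": 255}, {"slide": [0.085, -0.035, 0], "turn": 0, "hand": 255}, {"slide": [0.085, -0.035, 0], "turn": 0, "hand": 255}]'

```text
t: 8.55
ee_pos: [0.5691, -0.0102, 0.0687]
tool_rot: [[0.986, -0.165, -0.006], [-0.165, -0.986, 0.001], [-0.006, -0.0, -1.0]]
wrist_force: [-4.5, -1.1, -3.6]
opening: -0.0001
gripper_force: 2.1
```

```bash
python3 - <<'E'
from h import *
o=arm.get_obs();print(np.array(o["ee_pos"]).round(4),loc(o["ee_pos"]),loc(wp(3.08)),o["wrist_force"])
arm.capture("wrist");arm.capture("side")
for c in("wrist","side"):
  for n,z in dict(cam_pivot=.07,lever_knob=.071).items():
    for r in arm.landmark_of(c,n)[:2]: 
        p=wat(r["centre"],z) if c=="wrist" else at(c,r["centre"],z);print(c,n,np.round(r["centre"]),round(r["confidence"],2),p.round(3),loc(p).round(3))
E
```

```text
[ 0.5691 -0.0102  0.0687] [0.14971016 0.14445152] [0.14977478 0.14290033] [-4.53657182 -1.14555425 -3.5569656 ]
wrist cam_pivot [416. 227.] 0.56 [ 0.578 -0.08   0.07 ] [0.083 0.124]
wrist lever_knob [186. 234.] 0.84 [0.592 0.018 0.071] [0.181 0.127]
side cam_pivot [265. 200.] 0.93 [ 0.584 -0.087  0.07 ] [0.076 0.117]
side cam_pivot [236. 264.] 0.4 [ 0.5   -0.326  0.07 ] [-0.174  0.158]
side lever_knob [267. 176.] 0.98 [0.592 0.023 0.071] [0.186 0.128]
```

Cam now reads about 3.05–3.1 rad. I back off, lift, and cross to behind the push plate.

move_arm --rows '[{"slide": [-0.05, 0, 0], "turn": 0, "hand": 255}, {"slide": [-0.1, 0.02, 0], "turn": 0, "hand": 255}, {"slide": [-0.1, 0.02, -0.2], "turn": 0, "hand": 255}, {"slide": [-0.1, 0.1, -0.5], "turn": 0, "hand": 255}, {"slide": [0.1, 0.35, -0.5], "turn": 0, "hand": 255}, {"slide": [0.3, 0.6, -0.5], "turn": 0, "hand": 255}, {"slide": [0.5, 0.85, -0.5], "turn": 0, "hand": 255}, {"slide": [0.7, 0.93, -0.5], "turn": 0, "hand": 255}]'

```text
t: 9.85
ee_pos: [0.6805, -0.2213, 0.1723]
tool_rot: [[0.986, -0.169, 0.004], [-0.169, -0.986, -0.002], [0.005, 0.002, -1.0]]
wrist_force: [0.4, 0.9, -0.6]
opening: 0.0001
gripper_force: 0.0
```

move_arm --rows '[{"slide": [0, 0, 0], "turn": 0, "hand": 255}, {"slide": [0, 0, 0], "turn": 0, "hand": 255}]'

```text
t: 10.1
ee_pos: [0.6791, -0.2171, 0.1708]
tool_rot: [[0.986, -0.166, 0.001], [-0.166, -0.986, 0.0], [0.001, -0.0, -1.0]]
wrist_force: [-1.0, -0.1, 0.5]
opening: -0.0
gripper_force: 0.0
```

```bash
python3 - <<'E'
from h import *
o=arm.get_obs();print(np.array(o["ee_pos"]).round(4),loc(o["ee_pos"]),o["wrist_force"])
save("wrist","w4");arm.capture("side")
for c in("wrist","side"):
  for n,z in dict(cam_pivot=.07,lever_knob=.071,push_plate=.067).items():
    for r in arm.landmark_of(c,n)[:1]: 
        p=wat(r["centre"],z) if c=="wrist" else at(c,r["centre"],z);print(c,n,np.round(r["centre"]),round(r["confidence"],2),p.round(3),loc(p).round(3))
E
```

```text
[ 0.6791 -0.2171  0.1708] [-0.03499378  0.00026577] [-1.03131939 -0.05278173  0.48763577]
wrist lever_knob [ 14. 334.] 0.91 [0.591 0.017 0.071] [0.18  0.127]
wrist push_plate [205. 197.] 0.84 [ 0.686 -0.174  0.067] [0.008 0.001]
side cam_pivot [267. 198.] 0.89 [ 0.59 -0.08  0.07] [0.084 0.112]
side lever_knob [267. 177.] 0.7 [0.593 0.019 0.071] [0.183 0.126]
side push_plate [302. 223.] 0.89 [ 0.687 -0.184  0.067] [-0.001 -0.002]
```

View pics/w4.png

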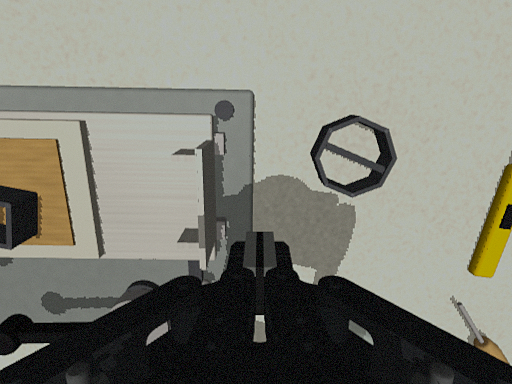

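Wrist view: push plate at about (207,200), fingers outside it with about 25 mm gap, spare die at (354,156) clear; the lever lies along +x at lower left. I descend and push gently.

move_arm --rows '[{"slide": [0, 0, 0.2], "turn": 0, "hand": 255}, {"slide": [0, 0, 0.4], "turn": 0, "hand": 255}, {"slide": [0, 0, 0.5], "turn": 0, "hand": 255}, {"slide": [0, -0.03, 0.5], "turn": 0, "hand": 255}, {"slide": [0, -0.07, 0.5], "turn": 0, "hand": 255}, {"slide": [0, -0.1, 0.5], "turn": 0, "hand": 255}, {"slide": [0, -0.13, 0.5], "turn": 0, "hand": 255}, {"slide": [0, -0.16, 0.5], "turn": 0, "hand": 255}]'

```text
t: 11.5
ee_pos: [0.6858, -0.1872, 0.0725]
tool_rot: [[0.986, -0.165, 0.003], [-0.165, -0.986, -0.003], [0.004, 0.003, -1.0]]
wrist_force: [-0.2, -5.1, 3.6]
opening: -0.0
gripper_force: 2.9
```

move_arm --rows '[{"slide": [0, -0.04, 0], "turn": 0, "hand": 255}, {"slide": [0, -0.09, 0], "turn": 0, "hand": 255}, {"slide": [0, -0.14, 0], "turn": 0, "hand": 255}, {"slide": [0, -0.19, 0], "turn": 0, "hand": 255}, {"slide": [0, -0.24, 0], "turn": 0, "hand": 255}, {"slide": [0, -0.29, 0], "turn": 0, "hand": 255}, {"slide": [0, -0.34, 0], "turn": 0, "hand": 255}, {"slide": [0, -0.38, 0], "turn": 0, "hand": 255}]'

```text
t: 12.5
ee_pos: [0.6996, -0.1118, 0.0725]
tool_rot: [[0.986, -0.166, 0.006], [-0.166, -0.986, -0.003], [0.007, 0.002, -1.0]]
wrist_force: [1.8, -5.8, 3.1]
opening: 0.0002
gripper_force: 2.5
```

```bash
python3 - <<'E'
from h import *
o=arm.get_obs();print(np.array(o["ee_pos"]).round(4),loc(o["ee_pos"]),o["wrist_force"])
E
```

```text
[ 0.6996 -0.1118  0.0725] [ 0.072299   -0.00170039] [ 1.760084   -5.83884535  3.11194663]
```

move_arm --rows '[{"slide": [0, -0.03, 0], "turn": 0, "hand": 255}, {"slide": [0, -0.06, 0], "turn": 0, "hand": 255}, {"slide": [0, -0.08, 0], "turn": 0, "hand": 255}, {"slide": [0, -0.095, 0], "turn": 0, "hand": 255}, {"slide": [0, -0.105, 0], "turn": 0, "hand": 255}, {"slide": [0, -0.11, 0], "turn": 0, "hand": 255}]'

```text
t: 13.25
ee_pos: [0.7027, -0.0933, 0.0728]
tool_rot: [[0.986, -0.165, 0.005], [-0.165, -0.986, -0.007], [0.006, 0.006, -1.0]]
wrist_force: [-1.4, -12.4, 5.1]
opening: 0.0
gripper_force: 5.2
```

move_arm --rows '[{"slide": [0, -0.01, 0], "turn": 0, "hand": 255}, {"slide": [0, -0.02, 0], "turn": 0, "hand": 255}, {"slide": [0, -0.02, 0], "turn": 0, "hand": 255}]'

```text
t: 13.62
ee_pos: [0.7027, -0.0928, 0.073]
tool_rot: [[0.986, -0.165, 0.004], [-0.165, -0.986, -0.012], [0.006, 0.011, -1.0]]
wrist_force: [-2.3, -18.3, 5.2]
opening: 0.0001
gripper_force: 8.4
```

```bash
python3 - <<'E'
from h import *
o=arm.get_obs();print(np.array(o["ee_pos"]).round(4),loc(o["ee_pos"]),o["wrist_force"])
E
```

```text
[ 0.7027 -0.0928  0.073 ] [ 0.09155113 -0.00144275] [ -2.31696109 -18.32664726   5.1907665 ]
```

Tray is hard on its stop (4 mm of command gave 0.5 mm of motion, 18 N). I back off, lift, and check.

move_arm --rows '[{"slide": [0, 0.08, 0], "turn": 0, "hand": 255}, {"slide": [0, 0.16, 0], "turn": 0, "hand": 255}, {"slide": [0, 0.16, -0.2], "turn": 0, "hand": 255}, {"slide": [0, 0.16, -0.45], "turn": 0, "hand": 255}, {"slide": [-0.2, 0.1, -0.5], "turn": 0, "hand": 255}, {"slide": [-0.4, -0.1, -0.5], "turn": 0, "hand": 255}, {"slide": [-0.46, -0.25, -0.5], "turn": 0, "hand": 255}, {"slide": [-0.46, -0.25, -0.5], "turn": 0, "hand": 255}]'

```text
t: 14.62
ee_pos: [0.6173, -0.0179, 0.1694]
tool_rot: [[0.987, -0.162, -0.002], [-0.162, -0.987, 0.002], [-0.002, -0.001, -1.0]]
wrist_force: [0.1, 0.4, -0.4]
opening: -0.0002
gripper_force: 0.0
```

```bash
python3 - <<'E'
from h import *
o=arm.get_obs();print(np.array(o["ee_pos"]).round(4),loc(o["ee_pos"]),o["wrist_force"])
save("wrist","w5");arm.capture("side")
for c in("wrist","side"):
  for n,z in dict(cam_pivot=.07,lever_knob=.071,push_plate=.067,die_mid=.071,tray_bed=.057).items():
    for r in arm.landmark_of(c,n)[:1]: 
        p=wat(r["centre"],z) if c=="wrist" else at(c,r["centre"],z);print(c,n,np.round(r["centre"]),round(r["confidence"],2),p.round(3),loc(p).round(3))
w=wp(3.08,r=.070,side=-1,extra=.01);print(loc(w),shares([(*w,.071)]))
E
```

```text
[ 0.6173 -0.0179  0.1694] [0.15050482 0.09573663] [ 0.12998701  0.42955256 -0.43107693]
wrist cam_pivot [346. 231.] 0.57 [ 0.581 -0.084  0.07 ] [0.08 0.12]
wrist lever_knob [221. 233.] 0.93 [0.596 0.013 0.071] [0.177 0.122]
wrist push_plate [320.  67.] 0.75 [ 0.705 -0.078  0.067] [ 0.107 -0.001]
wrist die_mid [219. 235.] 0.6 [0.595 0.015 0.071] [0.179 0.123]
wrist tray_bed [ 1. 54.] 0.61 [0.752 0.141 0.057] [ 0.33  -0.009]
side cam_pivot [264. 201.] 0.96 [ 0.578 -0.095  0.07 ] [0.068 0.121]
side lever_knob [263. 176.] 0.76 [0.579 0.024 0.071] [0.185 0.141]
side push_plate [303. 198.] 0.78 [ 0.702 -0.078  0.067] [0.106 0.002]
side die_mid [233. 180.] 0.7 [0.479 0.002 0.071] [0.146 0.235]
side tray_bed [305. 162.] 0.63 [0.732 0.117 0.057] [0.304 0.006]
[0.15658287 0.09748994] [[-0.019, -0.044, 0.496]]
```

View pics/w5.png

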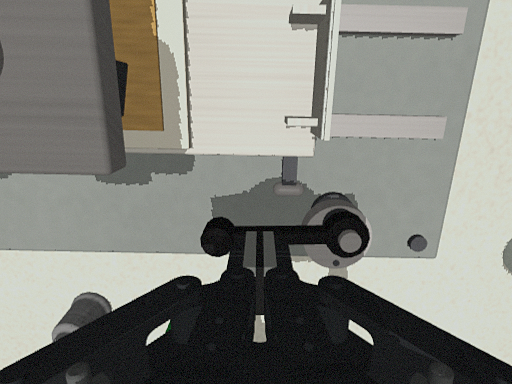

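Wrist view: the lever runs from hub (348,240) to knob (219,237) along +x. The follower is home past the cam at (289,188), with the push plate at (330,70). I descend between lever and tray.

move_arm --rows '[{"slide": [0.015, -0.045, 0.1], "turn": 0, "hand": 255}, {"slide": [0.015, -0.045, 0.3], "turn": 0, "hand": 255}, {"slide": [0.015, -0.045, 0.45], "turn": 0, "hand": 255}, {"slide": [0.015, -0.045, 0.49], "turn": 0, "hand": 255}, {"slide": [0.015, -0.045, 0.49], "turn": 0, "hand": 255}]'

```text
t: 15.85
ee_pos: [0.6229, -0.0118, 0.0713]
tool_rot: [[0.986, -0.165, -0.002], [-0.165, -0.986, 0.0], [-0.002, -0.0, -1.0]]
wrist_force: [-0.1, -1.0, -0.3]
opening: 0.0
gripper_force: 0.0
```

```bash
python3 - <<'E'
from h import *
o=arm.get_obs();print(np.array(o["ee_pos"]).round(4),loc(o["ee_pos"]),o["wrist_force"])
base=np.array(o["ee_pos"])
cams=np.linspace(3.1,.08,32)
for i in range(0,32,8):
    T=[(*wp(c,r=.068,side=-1),.071) for c in cams[i:i+8]]
    print(cams[i:i+8].round(2)); print([s[:2] for s in shares(T,base)]); base=np.array(T[-1])
E
```

```text
[ 0.6229 -0.0118  0.0713] [0.15745844 0.09125612] [-0.09616748 -1.00877245 -0.28116133]
[3.1  3.   2.91 2.81 2.71 2.61 2.52 2.42]
[[-0.075, 0.018], [-0.102, 0.012], [-0.131, 0.007], [-0.16, 0.005], [-0.191, 0.006], [-0.222, 0.009], [-0.253, 0.016], [-0.285, 0.026]]
[2.32 2.22 2.13 2.03 1.93 1.83 1.74 1.64]
[[-0.031, 0.014], [-0.061, 0.031], [-0.09, 0.051], [-0.117, 0.075], [-0.142, 0.103], [-0.164, 0.134], [-0.183, 0.167], [-0.198, 0.203]]
[1.54 1.44 1.35 1.25 1.15 1.05 0.96 0.86]
[[-0.011, 0.035], [-0.02, 0.064], [-0.025, 0.094], [-0.028, 0.126], [-0.028, 0.159], [-0.025, 0.192], [-0.018, 0.226], [-0.007, 0.259]]
[0.76 0.66 0.57 0.47 0.37 0.27 0.18 0.08]
[[0.015, 0.033], [0.033, 0.065], [0.056, 0.095], [0.082, 0.123], [0.111, 0.148], [0.144, 0.17], [0.179, 0.189], [0.217, 0.203]]
```

move_arm --rows '[{"slide": [-0.04, 0.018, 0], "turn": 0, "hand": 255}, {"slide": [-0.075, 0.015, 0], "turn": 0, "hand": 255}, {"slide": [-0.105, 0.012, 0], "turn": 0, "hand": 255}, {"slide": [-0.14, 0.007, 0], "turn": 0, "hand": 255}, {"slide": [-0.175, 0.006, 0], "turn": 0, "hand": 255}, {"slide": [-0.21, 0.008, 0], "turn": 0, "hand": 255}, {"slide": [-0.25, 0.016, 0], "turn": 0, "hand": 255}, {"slide": [-0.285, 0.026, 0], "turn": 0, "hand": 255}]'

```text
t: 16.85
ee_pos: [0.5701, -0.009, 0.0747]
tool_rot: [[0.986, -0.165, 0.011], [-0.165, -0.986, -0.002], [0.011, 0.001, -1.0]]
wrist_force: [6.0, -2.6, -0.4]
opening: -0.0
gripper_force: 2.8
```

move_arm --rows '[{"slide": [-0.031, 0.014, 0], "turn": 0, "hand": 255}, {"slide": [-0.061, 0.031, 0], "turn": 0, "hand": 255}, {"slide": [-0.09, 0.051, 0], "turn": 0, "hand": 255}, {"slide": [-0.117, 0.075, 0], "turn": 0, "hand": 255}, {"slide": [-0.142, 0.103, 0], "turn": 0, "hand": 255}, {"slide": [-0.164, 0.134, 0], "turn": 0, "hand": 255}, {"slide": [-0.183, 0.167, 0], "turn": 0, "hand": 255}, {"slide": [-0.198, 0.203, 0], "turn": 0, "hand": 255}]'

```text
t: 17.85
ee_pos: [0.5244, -0.041, 0.0749]
tool_rot: [[0.986, -0.166, 0.01], [-0.166, -0.986, 0.001], [0.01, -0.002, -1.0]]
wrist_force: [6.1, 3.5, 1.4]
opening: 0.0004
gripper_force: 2.7
```

```bash
python3 - <<'E'
from h import *
o=arm.get_obs();print(loc(o["ee_pos"]),loc(wp(1.64,r=.068,side=-1)),o["wrist_force"])
arm.capture("wrist")
for n,z in dict(push_plate=.067,cam_pivot=.07,lever_knob=.071).items():
    for r in arm.landmark_of("wrist",n)[:1]: 
        p=wat(r["centre"],z);print(n,round(r["confidence"],2),loc(p).round(3))
E
```

```text
[0.11159898 0.18319855] [0.11087721 0.18736949] [6.07647237 3.51884598 1.44130998]
```

move_arm --rows '[{"slide": [-0.011, 0.035, 0], "turn": 0, "hand": 255}, {"slide": [-0.02, 0.064, 0], "turn": 0, "hand": 255}, {"slide": [-0.025, 0.094, 0], "turn": 0, "hand": 255}, {"slide": [-0.028, 0.126, 0], "turn": 0, "hand": 255}, {"slide": [-0.028, 0.159, 0], "turn": 0, "hand": 255}, {"slide": [-0.025, 0.192, 0], "turn": 0, "hand": 255}, {"slide": [-0.018, 0.226, 0], "turn": 0, "hand": 255}, {"slide": [-0.007, 0.259, 0], "turn": 0, "hand": 255}]'

```text
t: 19.05
ee_pos: [0.509, -0.0902, 0.0713]
tool_rot: [[0.986, -0.166, -0.003], [-0.166, -0.986, 0.004], [-0.004, -0.003, -1.0]]
wrist_force: [1.5, 7.2, 0.3]
opening: -0.0002
gripper_force: 2.5
```

move_arm --rows '[{"slide": [0.015, 0.033, 0], "turn": 0, "hand": 255}, {"slide": [0.033, 0.065, 0], "turn": 0, "hand": 255}, {"slide": [0.056, 0.095, 0], "turn": 0, "hand": 255}, {"slide": [0.082, 0.123, 0], "turn": 0, "hand": 255}, {"slide": [0.111, 0.148, 0], "turn": 0, "hand": 255}, {"slide": [0.144, 0.17, 0], "turn": 0, "hand": 255}, {"slide": [0.179, 0.189, 0], "turn": 0, "hand": 255}, {"slide": [0.21, 0.2, 0], "turn": 0, "hand": 255}]'

```text
t: 20.05
ee_pos: [0.5407, -0.1358, 0.0696]
tool_rot: [[0.986, -0.165, -0.012], [-0.165, -0.986, 0.006], [-0.012, -0.004, -1.0]]
wrist_force: [-4.3, 4.4, 0.7]
opening: -0.0001
gripper_force: 2.5
```

move_arm --rows '[{"slide": [0, 0, 0], "turn": 0, "hand": 255}, {"slide": [0, 0, 0], "turn": 0, "hand": 255}]'

```text
t: 20.3
ee_pos: [0.5413, -0.1367, 0.0698]
tool_rot: [[0.986, -0.165, -0.009], [-0.165, -0.986, 0.004], [-0.01, -0.002, -1.0]]
wrist_force: [-3.3, 4.8, -2.5]
opening: -0.0004
gripper_force: 2.1
```

```bash
python3 - <<'E'
from h import *
o=arm.get_obs();print(loc(o["ee_pos"]),loc(wp(.08,r=.068,side=-1)),o["wrist_force"])
for c in("wrist","side"):
  arm.capture(c)
  for n,z in dict(push_plate=.067,cam_pivot=.07,lever_knob=.071).items():
    for r in arm.landmark_of(c,n)[:1]: 
        p=wat(r["centre"],z) if c=="wrist" else at(c,r["centre"],z);print(c,n,round(r["confidence"],2),loc(p).round(3))
E
```

```text
[0.02030936 0.14988335] [0.01866582 0.14449982] [-3.34443082  4.78192233 -2.48131246]
wrist cam_pivot 0.85 [0.083 0.124]
wrist lever_knob 0.64 [-0.017  0.136]
side push_plate 0.56 [ 0.107 -0.006]
side cam_pivot 0.93 [0.092 0.117]
side lever_knob 0.76 [-0.022  0.145]
```

Cam is at about 0.15–0.2; I push 7 mm more for margin, then back off and lift away.

move_arm --rows '[{"slide": [0.02, 0, 0], "turn": 0, "hand": 255}, {"slide": [0.035, 0, 0], "turn": 0, "hand": 255}, {"slide": [0.035, 0, 0], "turn": 0, "hand": 255}, {"slide": [-0.05, 0, 0], "turn": 0, "hand": 255}, {"slide": [-0.12, 0, 0], "turn": 0, "hand": 255}, {"slide": [-0.12, 0, -0.3], "turn": 0, "hand": 255}, {"slide": [-0.12, 0, -0.6], "turn": 0, "hand": 255}, {"slide": [-0.12, 0, -0.9], "turn": 0, "hand": 255}]'

```text
t: 21.7
ee_pos: [0.5216, -0.135, 0.2547]
tool_rot: [[0.986, -0.166, 0.002], [-0.166, -0.986, -0.001], [0.002, 0.001, -1.0]]
wrist_force: [0.5, -0.6, -0.2]
opening: 0.0002
gripper_force: 0.0
```

move_arm --rows '[{"slide": [0, 0, 0], "turn": 0, "hand": 255}, {"slide": [0, 0, 0], "turn": 0, "hand": 255}]'

```text
t: 21.95
ee_pos: [0.5216, -0.1349, 0.2528]
tool_rot: [[0.986, -0.166, 0.001], [-0.166, -0.986, -0.001], [0.002, 0.001, -1.0]]
wrist_force: [0.3, 0.1, -0.1]
opening: -0.0003
gripper_force: 0.0
```

```bash
python3 - <<'E'
from h import *
o=arm.get_obs();print(np.array(o["ee_pos"]).round(4),o["wrist_force"])
for c in("wrist","side"):
  im=save(c,c+"6")
  for n,z in dict(push_plate=.067,cam_pivot=.07,lever_knob=.071).items():
    for r in arm.landmark_of(c,n)[:1]: 
        p=wat(r["centre"],z) if c=="wrist" else at(c,r["centre"],z);print(c,n,np.round(r["centre"]),round(r["confidence"],2),loc(p).round(3))
s=cv2.imread("pics/side6.png")[100:280,190:390]; cv2.imwrite("pics/s6c.png",cv2.resize(s,None,fx=3,fy=3,interpolation=cv2.INTER_CUBIC))
E
```

```text
[ 0.5216 -0.1349  0.2528] [ 0.29392852  0.12172799 -0.06280513]
wrist cam_pivot [196. 128.] 0.96 [0.081 0.126]
wrist lever_knob [298. 130.] 0.84 [-0.017  0.127]
side push_plate [302. 199.] 0.71 [0.103 0.005]
side cam_pivot [265. 198.] 0.96 [0.083 0.12 ]
```

View pics/wrist6.png

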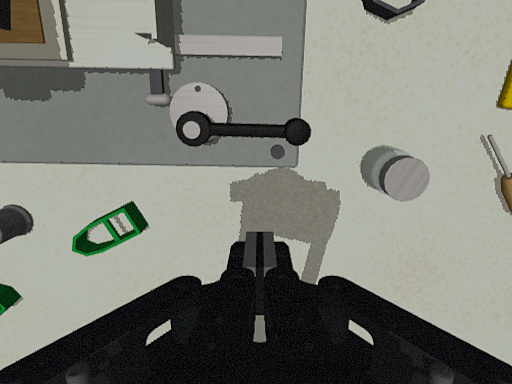

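View pics/s6c.png

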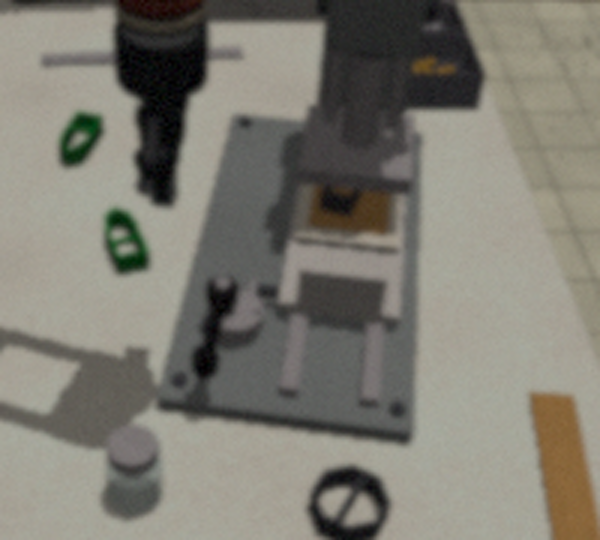

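The wrist view shows the lever along −x (hub (193,129), knob (298,131), cam ≈ 0). The follower is held home past the cam at (158,99), and in the side crop the die lies on the board under the platen. The jar, spare die and green look-alikes are where they were, and the arm is clear.

```bash
python3 -c "
from rig import arm
print(arm.hand_in())"
```

```text
the job is handed in; nothing more can be done
None
```

I swung the lever over, pushed the tray fully home with the die still on it, swung the lever back to lock it, and backed the arm clear; the job is handed in at about 22 s, and the hand-in returned no verdict.

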